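# Seat a heat-sink block in the corner of an assembly fixture

## Task

Draw the red-handled pin up out of its bore in the fixture and park it upright in the yellow side notch, hanging by its collar and let go. Then take the blue block out of the red tray and, with it flat on the fixture plate and its long side against the long fence, press it firmly into the corner so that it touches both fences at once. Finish while still holding it pressed there: do not let go or back off; leave the other things on the bench where they are.

Things in the scene. Friction and masses are not known exactly. Their poses are not given: they have to be found in the camera images.
- jig: Fixed aluminium fixture plate 200 (x) x 160 (y) x 36 mm high; origin at the centre of its underside, z up. Two dark steel fences 12 mm high stand on it along its +x and +y sides and meet in a corner; the yellow notch bracket sticks out of its -y side. Pose differs in every episode (it may stand on either side of the bench).
- fence_long: The long fence (fixed), 130 x 16 mm and 12 mm high on the plate, along the fixture's x; its working face looks to the fixture's -y and lies at y = +50 mm in the fixture frame, from x = -50 to +80 mm. Its origin coincides with the fixture's origin (not on the fence).
- fence_short: The short fence (fixed), 16 x 70 mm and 12 mm high on the plate, along the fixture's y; its working face looks to the fixture's -x and lies at x = +70 mm in the fixture frame, from y = -21 to +49 mm. Its origin coincides with the fixture's origin.
- corner (a point): The inner corner where the two fence faces meet, on the plate's top (36 mm above the bench), axes as the fixture's. The seated block's origin lies 35 mm to -x and 25 mm to -y of it.
- bore (a point): Mouth of the pin's bore, on the plate's top, 40 mm to -x and 30 mm to -y of the corner; a pin standing in it is in the block's way. Bore 12 mm wide, vertical, through the 36 mm plate.
- notch (a point): Centre of the parking notch, on the top face of the yellow bracket (46 mm above the bench), axes as the fixture's; at x -50, y -113 mm in its frame. Vertical slot 16 mm wide (x), 44 mm long (y, open at the outer end) between two 6 mm thick prongs, free above and below: lower the 10 mm shank in from above or slide it in from outside, until the 28 mm collar rests on the prongs.
- pin: Loose pin, 60 g. Origin on its axis at the underside of its steel collar, z up along the axis. Shank 10 mm in diameter, 32 mm long below the origin; collar 28 mm in diameter, 5 mm thick; above it a red round handle 18 mm in diameter, from 5 to 45 mm above the origin. Starts in the bore, its collar resting on the plate.
- tray: Fixed red tray 230 (x) x 190 (y) x 24 mm high, four pockets 100 x 80 mm, walls 10 mm, pocket floors 10 mm above the bench; origin at the centre of its underside. The block and three other low parts lie in the pockets, one each, in any order.
- block: Loose blue machined block, about 250 g (varies): base 70 (x) x 50 (y) x 20 mm, with a blue upright rib on its middle, 44 (x) x 16 (y) mm, from 20 to 56 mm above the underside: the place to grip, across y. Origin at the centre of the underside, z up. Either end may face the short fence.
- shell: Bystander in the tray: black rounded cover 76 x 48 x 16 mm, loose.
- frame: Bystander in the tray: grey channel-shaped plastic frame 66 x 46 x 16 mm, loose.
- connector: Bystander in the tray: white connector strip with brass contacts, 56 x 36 x 16 mm, loose.
- driver: Bystander on the bench: yellow-handled screwdriver lying down.
- bottle: Bystander on the bench: white bottle 56 mm wide, 120 mm tall, with a blue cap.
- tape: Bystander on the bench: yellow ring-shaped tape reel 90 mm wide, 20 mm high.
- cup: Bystander on the bench: grey cup 70 mm wide, 60 mm tall.

How it is judged:
By the outcome, as a careful person would: the job done as asked, in the order asked, and still so for the second after the job is handed in, while the arm keeps its last pose, push and grip.
It also fails if it takes over 70 s, if anything falls off the work surface, if the arm or the gripper's body presses on something with over 40 N, if the wrist force passes 120 N, or if a joint passes its speed limit or range.

## Robot

A 6-joint arm with a two-finger parallel gripper is mounted at the origin on the work surface. World frame = base frame: x ahead of the robot, y to its left, z up, the work surface at z = 0. Lengths are in mm, angles in rad, forces in N, time in s.
With the tool pointing down it reaches from about 375 to 925 mm from the base axis. Payload 5.7 kg.
Tool frame: the origin (TCP) lies at the very end of the fingers, on their centre line; the grasp point (between the pads) lies 19 mm behind it; z points along the fingers, y is the line along which they close (so a half turn about z gives the same grasp; the last joint's range is limited). The gripper opens to 85 mm and grips with 20 to 120 N. Pads are 22 mm wide; open, the fingers measure 114 mm over their backs; the gripper's body (76 mm by 85 mm) begins 54 mm behind the grasp point. The pads swing forward as they close: fully open they stand 13 mm farther back than shut.
Start: joints at [1.017, 0.359, 1.51, -0, 1.272, -0.115], TCP at [254.901, 543.129, 231.267] pointing down, gripper open.
Joint ranges: [-2.97, 2.97], [-1.01, 2.36], [0.21, 2.38], [-0.96, 4.11], [0.2, 2.71], [-2.98, 2.98]. Speed limits (rad/s): [2.39, 2.39, 3.14, 3.14, 3.14, 3.14].

## Interface

Orientations are given as a unit quaternion [w, x, y, z].
In Python, from cell import arm, imaging gives the robot as it stands.
- The arm moves only by the tool carry_out, never from a script. Its argument "plan" is a list of rows, each a list of 2 entries, a list of its own where there are three numbers: the shift along the tool's x, y, z in mm, then the turn, a rotation vector about the tool's x, y, z in degrees. In form: [[[x, y, z], [rx, ry, rz]], ...]. A call has 1 to 20 rows; each row is the pose to reach, as a shift and turn from the pose commanded when the call began, along the tool's axes at that moment; what a row does not reach only later rows make up. A row lasts 1/8 s, in which the tool goes at most 62.5 mm and 10.7 degrees, less where a joint would pass 70% of its speed; a pose out of reach is approached as far as the arm can. A call with a gripper value outside its range is refused whole. "grip" is the finger opening in mm, from 0 to 85.4, set as the call begins (left out, the last holds). The fingers move at their own pace and stop on an object; "grip_force" is the grip in N (left out, the last holds). Time passes only in rows, so rows that repeat a pose let the fingers close. It gives the time, the measured TCP pose, the force, the opening and the grip force at its end, in the units of the state.
- arm.state(): the state, without advancing time (a new reading comes with each control period).
- imaging.camera(name): name is "scene" or "top" or "wrist"; returns a dict with "image" (384x512x3 uint8, red, green, blue), "z_map" (384x512 float32, mm along the optical axis (not along the pixel's ray), 0 where there is no reading), "fovy" (degrees; the focal length in pixels is half the picture's height over the tangent of half this angle, whatever the lens; pixels are square), "cx", "cy" (the principal point, pixels), "T" (4x4, takes a point from camera to world coordinates). Camera axes: x right, y down, z forward; pixel columns grow to the right and rows downward; lengths in mm; the calibration is good to about 2 mm. The wrist camera is an equidistant fisheye: a pixel r from the principal point sees the ray r / f radians off the axis. A picture is of the moment at which its call begins.
- arm.sign_off(): hands the job in; it is judged then, once.
The state is a dict: "clock": time; "joints": joint angles; "qvel": joint speeds; "joint_torque": joint torques, N m; "position": TCP position; "orientation": TCP orientation; "ft_force": force on the tool from outside, world axes, zero at the start; "wrist_torque": the same for the moment, N m; "finger_gap": opening from 0.0 (shut) to 1.0 (fully open); "grip_force": force on a finger pad.
Only numpy, scipy, OpenCV 4.12 (cv2) and the standard library are available. Lean on these libraries where they do the work, as an engineer would, in place of code of your own. Each camera call takes 0.05 s, during which the arm holds its last target. There are 200 camera calls.

## Working session

There is one attempt and no reset: what is moved stays moved. The work goes in short steps, Python scripts to look and compute and a tool call to move; the robot and the scene stay as the last step left them, time stands still between calls to the robot, and variables do not carry over. Pictures are saved under pics/ and viewed, at most 10 in all, crops included, and the job is handed in when it is done.

Besides the shell and the picture viewer there is one more tool, called after "Call:" as name([rows], argument=value, ...), one row to a line, values as JSON. carry_out: Moves the arm, as the interface text tells. Its arguments: {"type":"object","properties":{"plan":{"type":"array","items":{"type":"array"}},"grip":{"type":"number"},"grip_force":{"type":"number"}},"required":["plan"]}

```bash
mkdir -p pics; ls; python3 - <<'E'
from cell import arm, imaging
import cv2, numpy as np, pickle
print(arm.state())
d={}
for n in ("scene","top"):
    c=imaging.camera(n); d[n]=c
    cv2.imwrite(f"pics/{n}0.png",c["image"][:,:,::-1]); print(n,c["fovy"],c["cx"],c["cy"],np.round(c["T"],3).tolist())
pickle.dump(d,open("c0.pkl","wb"))
a=np.hstack([d["scene"]["image"],d["top"]["image"]])
E
```

```text
pics
{'clock': 0.0, 'joints': array([ 1.01686612e+00,  3.59550349e-01,  1.51141760e+00, -4.27356180e-06,
        1.27250213e+00, -1.15083465e-01]), 'qvel': array([-5.20801022e-04, -1.63702468e-03, -6.56323690e-05,  5.85507168e-04,
        8.26671919e-04, -8.07602983e-04]), 'joint_torque': array([ 9.15617275e-04, -5.27619624e+01, -2.78619897e+01, -9.10358722e-05,
        1.31609858e-02, -3.09705456e-05]), 'position': array([254.58067287, 542.56989563, 230.43223457]), 'orientation': array([-3.06253957e-04,  2.17666144e-01,  9.76022832e-01, -8.87352557e-04]), 'ft_force': array([-0.4526438 , -0.10598164,  0.58033503]), 'wrist_torque': array([ 0.03294748,  0.0092982 , -0.01215804]), 'grip_force': 0.0, 'finger_gap': 0.9990261020808375}
scene 49.74383117042697 254.30296399464572 185.2608547234723 [[0.386, 0.584, -0.714, 1644.704], [0.922, -0.245, 0.299, -435.196], [-0.0, -0.774, -0.633, 974.116], [0.0, 0.0, 0.0, 1.0]]
top 48.91723517523648 255.95326206793246 197.754728746525 [[0.016, -0.977, 0.212, 373.697], [-1.0, -0.016, 0.001, -0.652], [0.003, -0.212, -0.977, 1216.192], [0.0, 0.0, 0.0, 1.0]]
```

View pics/top0.png

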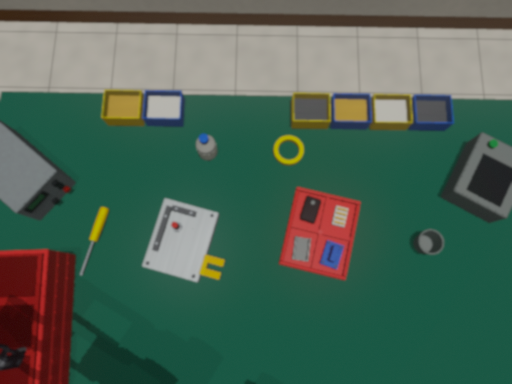

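View pics/scene0.png

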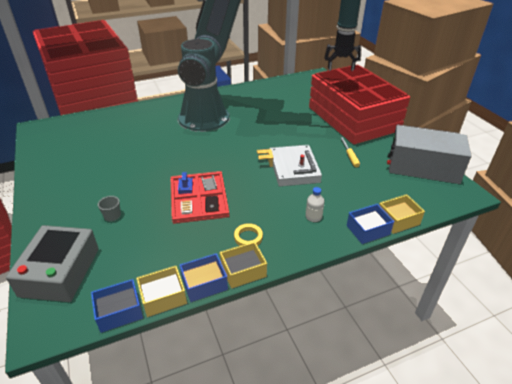

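The top view shows the fixture at (180,240), with the fences' corner at about (170,208), the red pin at (176,226) and the yellow notch at (212,267). The tray is at (320,232) with the blue block in its lower-right pocket at (332,254). Next I'll measure them.

```bash
cat > h.py <<'E'
import numpy as np, cv2
def rays(c,uv,fish=False):
    uv=np.atleast_2d(np.float64(uv)); f=192/np.tan(np.radians(c["fovy"]/2))
    d=(uv-[c["cx"],c["cy"]])/f
    if fish:
        r=np.linalg.norm(d,axis=1,keepdims=True)+1e-12
        v=np.hstack([d/r*np.sin(r),np.cos(r)])
    else: v=np.hstack([d,np.ones((len(d),1))])
    return v@c["T"][:3,:3].T, c["T"][:3,3]
def plane(c,uv,z,fish=False):
    v,o=rays(c,uv,fish); return o+v*((z-o[2])/v[:,2])[:,None]
def cloud(c,fish=False):
    u,v=np.meshgrid(np.arange(512),np.arange(384)); uv=np.c_[u.ravel(),v.ravel()]
    d,o=rays(c,uv,fish); dc=d@c["T"][:3,:3]
    return (o+d/dc[:,2:]*c["z_map"].reshape(-1,1)).reshape(384,512,3)
def hsv(c): return cv2.cvtColor(c["image"],cv2.COLOR_RGB2HSV)
def big(m,n=1):
    cs,_=cv2.findContours(np.uint8(m)*255,cv2.RETR_EXTERNAL,cv2.CHAIN_APPROX_NONE)
    return sorted(cs,key=cv2.contourArea)[::-1][:n]
def rect(c,cnt,z,fish=False):
    p=plane(c,cnt[:,0,:],z,fish)[:,:2].astype(np.float32); return cv2.minAreaRect(p)
E
python3 - <<'E'
import pickle; from h import *
c=pickle.load(open("c0.pkl","rb"))["top"]; H=hsv(c); h,s,v=[H[...,i].astype(int) for i in range(3)]
P=cloud(c)
roi=np.zeros(h.shape,bool); roi[190:300,135:235]=1
m=roi&(s<60)&(v>110); m=cv2.morphologyEx(np.uint8(m),cv2.MORPH_CLOSE,np.ones((15,15)))
print("plate",rect(c,big(m)[0],36)); 
print("ztop", P[255,175], P[235,195])
y=roi&(h>20)&(h<35)&(s>120); print("notch br",rect(c,big(y)[0],46), y.sum())
r=roi&((h<8)|(h>172))&(s>120)
ys,xs=np.nonzero(r); print("pin px",xs.mean(),ys.mean(),len(xs),plane(c,[[xs.mean(),ys.mean()]],65), P[ys,xs].max(0))
roi[:]=0; roi[180:290,270:370]=1
t=roi&((h<8)|(h>172))&(s>120); print("tray",rect(c,big(t)[0],24))
b=roi&(h>100)&(h<130)&(s>120); 
print("block",rect(c,big(b)[0],30)); q=P[b]; print(np.percentile(q[:,2],[5,20,50,80,95,99]))
rib=q[q[:,2]>50]; print(len(rib),rib.mean(0),cv2.minAreaRect(rib[:,:2].astype(np.float32)))
lo=q[(q[:,2]<36)&(q[:,2]>24)]; print(len(lo),cv2.minAreaRect(lo[:,:2].astype(np.float32)))
E
```

```text
plate ((509.10137939453125, 209.88479614257812), (165.0955810546875, 205.3641357421875), 75.29597473144531)
ztop [463.62424537 221.86631715  38.452794  ] [520.50724706 169.45457381  35.48466085]
notch br ((432.9949645996094, 117.62779235839844), (57.010799407958984, 58.50398635864258), 75.46897888183594) 376
pin px 174.66666666666666 224.875 24 [[543.89790149 222.40001009  65.        ]] [547.10542111 226.63925489  87.11506721]
tray ((536.4400024414062, -183.7857666015625), (192.03842163085938, 231.54978942871094), 77.24830627441406)
block ((473.2362060546875, -213.2124786376953), (44.1160774230957, 63.26499938964844), 71.51361846923828)
[27.03640194 28.95998195 31.93419212 64.77847383 67.98146342 70.69867151]
114 [ 472.13815302 -208.67765118   84.81628262] ((420.476806640625, -120.15613555908203), (38.22283172607422, 253.80648803710938), 29.94216537475586)
214 ((472.7844543457031, -213.35641479492188), (44.52735137939453, 62.6759147644043), 71.66926574707031)
```

Call:
carry_out([
  [[-388,-179,0],[0,0,-10.4]],
  [[-388,-179,0],[0,0,-10.4]],
  [[-388,-179,0],[0,0,-10.4]],
  [[-388,-179,0],[0,0,-10.4]],
  [[-388,-179,0],[0,0,-10.4]],
  [[-388,-179,0],[0,0,-10.4]],
  [[-388,-179,0],[0,0,-10.4]],
  [[-388,-179,0],[0,0,-10.4]],
  [[-388,-179,0],[0,0,-10.4]],
  [[-388,-179,0],[0,0,-10.4]],
  [[-388,-179,0],[0,0,-10.4]],
  [[-388,-179,0],[0,0,-10.4]],
], grip=40)

```text
clock: 1.6
position: [529.6, 217.0, 231.4]
orientation: [-0.0, 0.128, 0.992, -0.0]
ft_force: [0.6, 0.2, 0.3]
finger_gap: 0.468
grip_force: 0.0
```

```bash
python3 - <<'E'
from cell import arm, imaging
import cv2, numpy as np, pickle
s=arm.state(); print(s["clock"],s["position"],s["orientation"],s["ft_force"],s["finger_gap"])
c=imaging.camera("wrist"); pickle.dump(c,open("w1.pkl","wb"))
cv2.imwrite("pics/w1.png",c["image"][:,:,::-1]); print(c["fovy"],c["cx"],c["cy"],np.round(c["T"],3).tolist())
E
```

```text
1.6 [529.60900268 216.99355457 231.3767211 ] [-1.78381033e-06  1.27631796e-01  9.91821619e-01 -1.13899375e-05] [0.64541821 0.15117102 0.31466812] 0.4682767117959043
65.70646984690485 259.20448850130896 192.8919262648701 [[0.253, 0.92, 0.3, 453.255], [0.967, -0.241, -0.078, 237.492], [0.0, 0.31, -0.951, 373.13], [0.0, 0.0, 0.0, 1.0]]
```

View pics/w1.png

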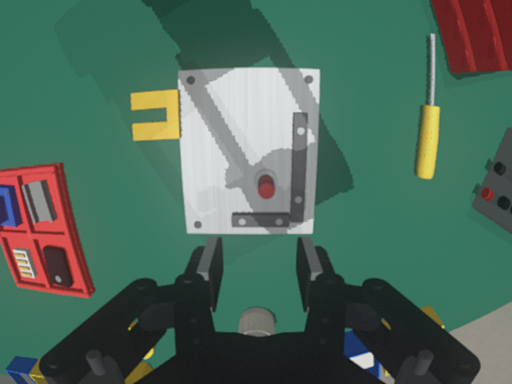

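The wrist view shows the whole plate, about (180..320, 68..234), with the pin's top at (266,183), the fence corner near (291,212) and the notch slot at (150,115). I'll measure from this view.

```bash
python3 - <<'E'
import pickle; from h import *
c=pickle.load(open("w1.pkl","rb")); H=hsv(c); h,s,v=[H[...,i].astype(int) for i in range(3)]
m=np.zeros(h.shape,bool); m[60:237,176:326]=1
notg=m&~((h>65)&(h<95)&(s>90))&~((h>18)&(h<35)&(s>120))
k=cv2.morphologyEx(np.uint8(notg),cv2.MORPH_OPEN,np.ones((5,5)))
print("plate",rect(c,big(k)[0],36,True))
R=np.zeros(h.shape,bool); R[80:150,125:185]=1
y=R&(h>18)&(h<35)&(s>120); cnt=big(y)[0]; print("bracket",rect(c,cnt,46,True))
q=plane(c,cnt[:,0,:],46,True)[:,:2]
r=m&((h<8)|(h>172))&(s>110); cr=big(r)[0]; print("pin bbox",cv2.boundingRect(cr),v[r].min())
top=r&(v>np.percentile(v[r],50)); ys,xs=np.nonzero(r); 
for z in (41,61,81): print(z,plane(c,[[xs.mean(),ys.mean()]],z,True), )
# fixture from plate rect
(cx,cy),(w,hh),a=rect(c,big(k)[0],36,True)
th=np.radians(a if w>hh else a-90); 
Rm=np.array([[np.cos(th),-np.sin(th)],[np.sin(th),np.cos(th)]])
f=(q-[cx,cy])@Rm; print("yaw",np.degrees(th)); print("bracket in fixt",f.min(0),f.max(0)); 
sl=f[(f[:,1]<-95)&(f[:,1]>-120)]; print(np.sort(sl[:,0]).round(1))
D=np.zeros(h.shape,bool); D[105:232,225:312]=1
d=D&(v<95)&(s<70); cd=big(d)[0]; g=(plane(c,cd[:,0,:],48,True)[:,:2]-[cx,cy])@Rm
print("fence",g.min(0),g.max(0)); print("long face", np.percentile(g[(g[:,0]<0)&(g[:,1]<58)][:,1],[10,50,90]),"short face",np.percentile(g[(g[:,1]<30)&(g[:,1]>-5)&(g[:,0]<78)][:,0],[10,50,90]))
print("pin",(plane(c,[[xs.mean(),ys.mean()]],61,True)[:,:2]-[cx,cy])@Rm)
E
```

```text
plate ((509.7930908203125, 207.78501892089844), (167.3345184326172, 205.7698516845703), 75.53343963623047)
bracket ((436.4083251953125, 119.38736724853516), (58.890968322753906, 55.8389892578125), 75.30817413330078)
pin bbox (259, 183, 15, 15) 117
41 [[556.94100476 218.88263882  41.        ]]
61 [[550.69731274 220.00327311  61.        ]]
81 [[544.45362072 221.12390739  81.        ]]
yaw -14.466560363769531
bracket in fixt [ -76.97093944 -133.42130635] [-21.15609262 -74.46662178]
[-76.9 -76.8 -76.7 -76.6 -76.6 -76.5 -76.5 -76.4 -76.4 -76.3 -76.3 -76.2
 -76.2 -76.1 -76.1 -76.  -76.  -75.9 -75.9 -75.8 -57.9 -57.8 -57.8 -57.7
 -57.7 -57.6 -57.6 -57.6 -57.5 -57.5 -57.4 -57.3 -57.3 -57.2 -57.1 -57.
 -56.9 -56.8 -56.8 -56.7 -41.3 -41.2 -41.1 -41.1 -41.  -40.9 -40.8 -40.8
 -40.7 -40.6 -40.6 -40.5 -40.5 -40.4 -40.4 -40.4 -40.4 -40.3 -40.3 -40.2
 -22.3 -22.2 -22.2 -22.1 -22.  -22.  -21.9 -21.9 -21.8 -21.8 -21.7 -21.6
 -21.6 -21.5 -21.4 -21.4 -21.3 -21.3 -21.2 -21.2]
fence [ -7.4374534 -16.6295342] [85.77941447 66.64003222]
long face [52.15939947 52.7680344  56.56250956] short face [68.67865182 68.74090826 73.16229923]
pin [[36.55499432 22.04934231]]
```

Call:
carry_out([
  [[-12.4,7.4,50],[0,0,0]],
  [[-12.4,7.4,100],[0,0,0]],
  [[-12.4,7.4,121],[0,0,0]],
  [[-12.4,7.4,121],[0,0,0]],
  [[-12.4,7.4,121],[0,0,0]],
])

```text
clock: 2.28
position: [544.8, 220.6, 111.3]
orientation: [0.001, 0.128, 0.992, 0.0]
ft_force: [-0.6, -0.7, 0.1]
finger_gap: 0.468
grip_force: 0.0
```

```bash
python3 - <<'E'
from cell import arm, imaging
from h import *; import pickle
s=arm.state(); print(s["clock"],s["position"],s["orientation"],s["finger_gap"])
c=imaging.camera("wrist"); pickle.dump(c,open("w2.pkl","wb"))
cv2.imwrite("pics/w2.png",c["image"][:,:,::-1])
H=hsv(c); h,sa,v=[H[...,i].astype(int) for i in range(3)]
m=np.zeros(h.shape,bool); m[100:330,200:340]=1
r=m&((h<8)|(h>172))&(sa>100)&(v>30); cr=big(r)[0]; print(cv2.boundingRect(cr))
# tip pixel of TCP projected
p=np.array([s["position"]]); T=np.linalg.inv(c["T"])
def proj(X):
    q=T[:3,:3]@X+T[:3,3]; f=192/np.tan(np.radians(c["fovy"]/2)); r=np.hypot(q[0],q[1]); a=np.arctan2(r,q[2]); return c["cx"]+f*a*q[0]/r, c["cy"]+f*a*q[1]/r
print("TCP px",proj(s["position"]),"TCP at 81",proj(np.r_[s["position"][:2],81]),"at 41",proj(np.r_[s["position"][:2],41]))
E
```

```text
2.275 [544.81785884 220.61800593 111.33431064] [7.78783676e-04 1.28194643e-01 9.91748680e-01 2.87972093e-04] 0.4677897882196832
(246, 212, 26, 27)
TCP px (np.float64(258.1448915041294), np.float64(250.43806483927597)) TCP at 81 (np.float64(258.2400940170589), np.float64(227.1601448770053)) at 41 (np.float64(258.33321546544494), np.float64(205.14750740051466))
```

View pics/w2.png

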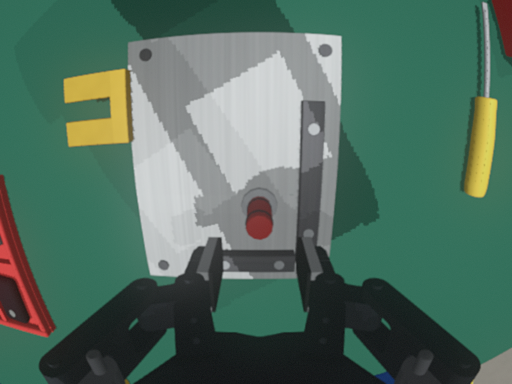

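The handle's top is at (259,226), and the TCP projected to that height falls at (258,227). It is aligned, so I'll descend and grip.

Call:
carry_out([
  [[0,0,30],[0,0,0]],
  [[0,0,58],[0,0,0]],
  [[0,0,58],[0,0,0]],
])

```text
clock: 2.7
position: [543.2, 220.0, 51.9]
orientation: [-0.001, 0.128, 0.992, -0.0]
ft_force: [-0.5, 0.9, 0.7]
finger_gap: 0.468
grip_force: 0.0
```

Call:
carry_out([
  [[0,0,0],[0,0,0]],
  [[0,0,0],[0,0,0]],
  [[0,0,0],[0,0,0]],
  [[0,0,0],[0,0,0]],
  [[0,0,0],[0,0,0]],
], grip=5, grip_force=50)

```text
clock: 3.32
position: [545.4, 220.6, 54.1]
orientation: [0.002, 0.128, 0.992, 0.001]
ft_force: [-1.2, -0.6, 6.6]
finger_gap: 0.191
grip_force: 49.0
```

Call:
carry_out([
  [[0,0,-15],[0,0,0]],
  [[0,0,-35],[0,0,0]],
  [[0,0,-60],[0,0,0]],
  [[0,0,-60],[0,0,0]],
  [[25,-42,-60],[0,0,0]],
  [[52,-86,-60],[0,0,0]],
  [[80,-133,-60],[0,0,0]],
  [[80,-133,-60],[0,0,0]],
  [[80,-133,-60],[0,0,0]],
])

```text
clock: 4.45
position: [433.4, 112.0, 112.4]
orientation: [0.001, 0.129, 0.992, 0.0]
ft_force: [0.7, 1.1, 0.3]
finger_gap: 0.191
grip_force: 49.0
```

```bash
python3 - <<'E'
from cell import arm, imaging
from h import *; import pickle
s=arm.state(); print(s["clock"],s["position"],s["orientation"],s["finger_gap"],s["ft_force"])
c=imaging.camera("wrist"); pickle.dump(c,open("w3.pkl","wb"))
d=imaging.camera("top"); 
a=c["image"][60:384,100:400]; b=cv2.resize(d["image"][190:300,140:250],None,fx=3,fy=3,interpolation=cv2.INTER_CUBIC)[:324]
cv2.imwrite("pics/w3.png",np.hstack([a,b])[:,:,::-1])
T=np.linalg.inv(c["T"])
def proj(X):
    q=T[:3,:3]@X+T[:3,3]; f=192/np.tan(np.radians(c["fovy"]/2)); r=np.hypot(q[0],q[1]); a=np.arctan2(r,q[2]); return c["cx"]+f*a*q[0]/r-100, c["cy"]+f*a*q[1]/r-60
print("below TCP at z46 (crop)",proj(np.r_[s["position"][:2],46]))
E
```

```text
4.45 [433.4089982  112.01826287 112.40594023] [5.09499602e-04 1.28682411e-01 9.91685710e-01 1.73713366e-04] 0.19119755926738008 [0.71255074 1.07983452 0.29525478]
below TCP at z46 (crop) (np.float64(158.32860643819538), np.float64(147.03702934675883))
```

View pics/w3.png

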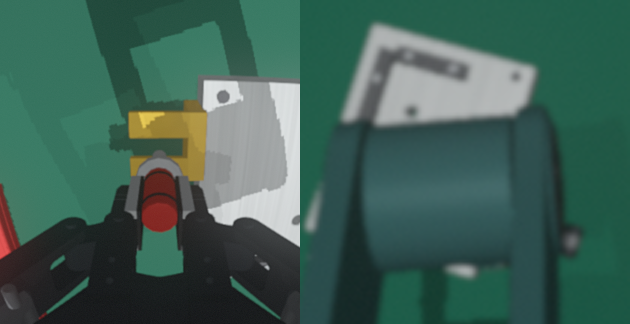

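The pin hangs above the notch: the slot's centre is at about (158,147) in the crop, and the point under the TCP projects to (158,147). I'll lower it.

Call:
carry_out([
  [[0,0,15],[0,0,0]],
  [[0,0,30],[0,0,0]],
  [[0,0,40],[0,0,0]],
  [[0,0,46],[0,0,0]],
  [[0,0,49],[0,0,0]],
  [[0,0,49],[0,0,0]],
])

```text
clock: 5.3
position: [433.0, 112.2, 64.0]
orientation: [0.0, 0.128, 0.992, 0.0]
ft_force: [-2.5, -0.5, 6.7]
finger_gap: 0.194
grip_force: 50.2
```

Call:
carry_out([
  [[0,0,0.7],[0,0,0]],
  [[0,0,0.7],[0,0,0]],
])

```text
clock: 5.55
position: [433.1, 112.2, 63.9]
orientation: [0.0, 0.128, 0.992, 0.0]
ft_force: [-4.1, 0.7, 17.5]
finger_gap: 0.19
grip_force: 51.1
```

Call:
carry_out([
  [[0,0,-1],[0,0,0]],
  [[0,0,-1],[0,0,0]],
])

```text
clock: 5.8
position: [433.4, 112.1, 64.0]
orientation: [0.001, 0.128, 0.992, 0.0]
ft_force: [-0.7, -0.4, 5.8]
finger_gap: 0.193
grip_force: 49.5
```

Call:
carry_out([
  [[0,0,0],[0,0,0]],
  [[0,0,0],[0,0,0]],
  [[0,0,0],[0,0,0]],
  [[0,0,-30],[0,0,0]],
  [[0,0,-80],[0,0,0]],
  [[0,0,-110],[0,0,0]],
  [[0,0,-110],[0,0,0]],
], grip=45)

```text
clock: 6.68
position: [434.7, 112.2, 175.7]
orientation: [0.003, 0.128, 0.992, 0.001]
ft_force: [0.1, -0.6, -0.0]
finger_gap: 0.528
grip_force: 0.0
```

```bash
python3 - <<'E'
from cell import imaging
import cv2; c=imaging.camera("wrist"); cv2.imwrite("pics/w4.png",c["image"][:,:,::-1])
E
```

Call:
carry_out([
  [[-120,-304,-10],[0,0,0]],
  [[-120,-304,-10],[0,0,0]],
  [[-120,-304,-10],[0,0,0]],
  [[-120,-304,-10],[0,0,0]],
  [[-120,-304,-10],[0,0,0]],
  [[-120,-304,-10],[0,0,0]],
  [[-120,-304,-10],[0,0,0]],
  [[-120,-304,-10],[0,0,0]],
  [[-120,-304,-10],[0,0,0]],
])

```text
clock: 7.85
position: [471.0, -210.7, 183.3]
orientation: [-0.001, 0.127, 0.992, 0.0]
ft_force: [-0.0, 0.1, 0.3]
finger_gap: 0.527
grip_force: 0.0
```

```bash
python3 - <<'E'
from cell import arm, imaging
from h import *; import pickle
s=arm.state(); print(s["clock"],s["position"],s["orientation"])
c=imaging.camera("wrist"); pickle.dump(c,open("w5.pkl","wb"))
a=cv2.imread("pics/w4.png")[40:340,110:410]; b=c["image"][40:340,50:450,::-1]
cv2.imwrite("pics/w5.png",np.hstack([a,b]))
H=hsv(c); h,sa,v=[H[...,i].astype(int) for i in range(3)]
b=(h>100)&(h<130)&(sa>110); b[330:]=0
for q in big(b,4): print(cv2.boundingRect(q),cv2.contourArea(q),rect(c,q,30,True))
P=cloud(c,True); Q=P[b&(P[...,0]>420)&(P[...,0]<530)&(P[...,1]<-150)]
print(len(Q))
for lo,hi in ((25,34),(60,70)):
    q=Q[(Q[:,2]>lo)&(Q[:,2]<hi)]; 
    if len(q)>5: print(lo,len(q),cv2.minAreaRect(q[:,:2].astype(np.float32)))
E
```

```text
7.85 [ 471.02004969 -210.73068475  183.30929821] [-5.27261490e-04  1.27346067e-01  9.91858155e-01  3.17503071e-04]
(231, 148, 49, 67) 1977.5 ((475.7042236328125, -215.75534057617188), (47.28034591674805, 70.5184097290039), 71.47525024414062)
(508, 327, 4, 3) 4.5 ((886.5194702148438, 194.4451446533203), (19.138803482055664, 4.631702423095703), 46.587154388427734)
(259, 150, 9, 2) 2.0 ((445.253662109375, -199.31350708007812), (8.031624794006348, 1.0251717567443848), 75.44110107421875)
(232, 187, 2, 3) 1.0 ((475.39190673828125, -239.8446502685547), (0.7451383471488953, 2.3244781494140625), 30.704235076904297)
1996
25 1310 ((475.41741943359375, -215.74594116210938), (47.47234344482422, 68.12482452392578), 71.4886703491211)
60 667 ((475.4603271484375, -215.4497833251953), (15.99565315246582, 42.565731048583984), 71.56970977783203)
```

View pics/w5.png

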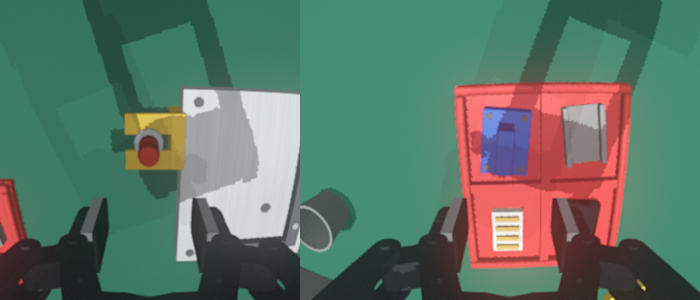

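The left half shows the pin hanging upright in the notch. The right half shows the block at about (505,142) in the tray pocket, with its rib in view. I'll descend onto the rib.

Call:
carry_out([
  [[-5.6,-3.6,50],[0,0,3.85]],
  [[-5.6,-3.6,100],[0,0,3.85]],
  [[-5.6,-3.6,130],[0,0,3.85]],
  [[-5.6,-3.6,148],[0,0,3.85]],
  [[-5.6,-3.6,148],[0,0,3.85]],
  [[-5.6,-3.6,148],[0,0,3.85]],
])

```text
clock: 8.65
position: [476.5, -217.3, 36.4]
orientation: [0.0, 0.161, 0.987, -0.0]
ft_force: [0.3, 0.1, 0.2]
finger_gap: 0.524
grip_force: 0.0
```

Call:
carry_out([
  [[0,0,0],[0,0,0]],
  [[0,0,0],[0,0,0]],
  [[0,0,0],[0,0,0]],
  [[0,0,0],[0,0,0]],
  [[0,0,0],[0,0,0]],
], grip=5, grip_force=100)

```text
clock: 9.28
position: [476.7, -217.8, 36.8]
orientation: [0.001, 0.162, 0.987, -0.0]
ft_force: [-0.5, 1.3, 6.5]
finger_gap: 0.169
grip_force: 98.1
```

Call:
carry_out([
  [[0,0,-15],[0,0,0]],
  [[0,0,-40],[0,0,0]],
  [[0,0,-80],[0,0,0]],
  [[0,0,-80],[0,0,0]],
  [[8,43,-80],[0,0,-1]],
  [[17,86,-80],[0,0,-2]],
  [[26,136,-80],[0,0,-3]],
  [[36,186,-80],[0,0,-4]],
  [[46,236,-80],[0,0,-4]],
  [[56,290,-80],[0,0,-4]],
  [[66,340,-80],[0,0,-4]],
  [[74,385,-80],[0,0,-4]],
  [[80,415,-80],[0,0,-4]],
  [[82,429,-80],[0,0,-4]],
  [[82,429,-80],[0,0,-4]],
  [[82,429,-80],[0,0,-4]],
])

```text
clock: 11.28
position: [534.5, 214.0, 115.2]
orientation: [-0.001, 0.127, 0.992, -0.001]
ft_force: [-0.2, -0.8, -2.5]
finger_gap: 0.169
grip_force: 98.0
```

```bash
python3 - <<'E'
from cell import arm, imaging
from h import *; import pickle
s=arm.state(); print(s["clock"],s["position"],s["orientation"],s["ft_force"],s["finger_gap"])
c=imaging.camera("wrist"); pickle.dump(c,open("w6.pkl","wb"))
cv2.imwrite("pics/w6.png",c["image"][:,:,::-1])
# fixture yaw from w2: bright long edges of long fence
c=pickle.load(open("w2.pkl","rb")); H=hsv(c); v=H[...,2].astype(int); sa=H[...,1]
pts=[]
for y in range(110,190):
    row=v[y,285:312]; g=np.diff(row); j=g.argmin(); pts.append((285+j+.5,y,g[j]))
pts=np.array(pts); W=plane(c,pts[:,:2],36,True); l=cv2.fitLine(W[:,:2].astype(np.float32),cv2.DIST_HUBER,0,.01,.01).ravel(); print("long fence yaw",np.degrees(np.arctan2(l[1],l[0])),l)
n=np.array([-l[1],l[0]]); print("resid",np.abs((W[:,:2]-l[2:])@n).mean(),"bore(TCP) dist",(l[2:]-np.array([544,220.5]))@n)
E
```

```text
11.275 [534.49417926 213.99972312 115.24578934] [-5.18317517e-04  1.27318344e-01  9.91861631e-01 -5.24292242e-04] [-0.17971499 -0.77233104 -2.46608512] 0.16852445110217026
long fence yaw -14.707963 [ 9.6723247e-01 -2.5389239e-01  5.1043842e+02  2.6135257e+02]
resid 0.1809564814005448 bore(TCP) dist 30.99290064852721
```

View pics/w6.png

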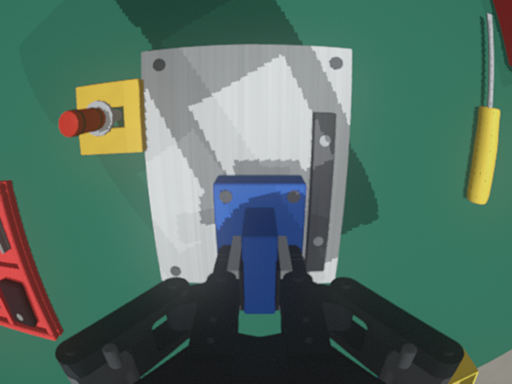

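The pin still hangs in the notch at (100,118), and the block sits above the plate parallel to the long fence at (322,190). I'll lower it.

Call:
carry_out([
  [[0,0,15],[0,0,0]],
  [[0,0,30],[0,0,0]],
  [[0,0,42],[0,0,0]],
  [[0,0,48],[0,0,0]],
  [[0,0,50],[0,0,0]],
  [[0,0,51],[0,0,0]],
  [[0,0,51],[0,0,0]],
])

```text
clock: 12.2
position: [535.3, 215.4, 64.9]
orientation: [0.0, 0.127, 0.992, 0.0]
ft_force: [-0.1, 0.3, -2.3]
finger_gap: 0.17
grip_force: 98.0
```

Call:
carry_out([
  [[0,0,1],[0,0,0]],
  [[0,0,1],[0,0,0]],
])

```text
clock: 12.45
position: [535.1, 215.3, 63.8]
orientation: [0.0, 0.127, 0.992, -0.0]
ft_force: [-0.1, 0.8, -2.4]
finger_gap: 0.169
grip_force: 98.0
```

Call:
carry_out([
  [[0,0,0.7],[0,0,0]],
  [[0,0,0.7],[0,0,0]],
])

```text
clock: 12.7
position: [535.0, 215.3, 62.9]
orientation: [0.0, 0.127, 0.992, -0.0]
ft_force: [-0.4, -0.2, -2.8]
finger_gap: 0.169
grip_force: 98.0
```

Call:
carry_out([
  [[0,0,0.7],[0,0,0]],
  [[0,0,0.7],[0,0,0]],
])

```text
clock: 12.95
position: [535.0, 215.3, 62.8]
orientation: [0.0, 0.127, 0.992, -0.0]
ft_force: [-2.1, -0.4, 6.0]
finger_gap: 0.173
grip_force: 99.4
```

Call:
carry_out([
  [[0,0,0.6],[0,0,0]],
  [[0,0,0.6],[0,0,0]],
])

```text
clock: 13.2
position: [535.0, 215.4, 62.8]
orientation: [0.0, 0.127, 0.992, 0.0]
ft_force: [-4.0, -0.3, 10.0]
finger_gap: 0.171
grip_force: 100.3
```

The block is on the plate. Next I'll slide it toward the long fence along tool +y.

Call:
carry_out([
  [[0,3,0],[0,0,0]],
  [[0,6,0],[0,0,0]],
  [[0,9,0],[0,0,0]],
  [[0,9,0],[0,0,0]],
])

```text
clock: 13.7
position: [537.7, 222.9, 62.8]
orientation: [0.001, 0.127, 0.992, -0.001]
ft_force: [-1.8, -5.8, 11.8]
finger_gap: 0.171
grip_force: 100.1
```

Call:
carry_out([
  [[0,1.5,0],[0,0,0]],
  [[0,1.5,0],[0,0,0]],
])

```text
clock: 13.95
position: [538.0, 224.1, 62.8]
orientation: [0.001, 0.127, 0.992, -0.001]
ft_force: [-2.5, -7.5, 10.9]
finger_gap: 0.168
grip_force: 100.2
```

Call:
carry_out([
  [[0,1,0],[0,0,0]],
  [[0,1,0],[0,0,0]],
])

```text
clock: 14.2
position: [538.3, 224.9, 62.8]
orientation: [0.001, 0.127, 0.992, -0.001]
ft_force: [-2.7, -7.3, 11.7]
finger_gap: 0.17
grip_force: 100.2
```

Call:
carry_out([
  [[0,1,0],[0,0,0]],
  [[0,1,0],[0,0,0]],
])

```text
clock: 14.45
position: [538.5, 225.9, 62.8]
orientation: [0.001, 0.127, 0.992, -0.001]
ft_force: [-1.0, -6.8, 9.8]
finger_gap: 0.167
grip_force: 100.2
```

Call:
carry_out([
  [[0,1,0],[0,0,0]],
  [[0,1,0],[0,0,0]],
])

```text
clock: 14.7
position: [538.8, 226.9, 62.8]
orientation: [0.001, 0.127, 0.992, -0.001]
ft_force: [-2.8, -6.1, 10.7]
finger_gap: 0.169
grip_force: 100.2
```

Call:
carry_out([
  [[0,1,0],[0,0,0]],
  [[0,1,0],[0,0,0]],
])

```text
clock: 14.95
position: [538.9, 227.2, 62.8]
orientation: [0.0, 0.126, 0.992, -0.002]
ft_force: [-2.6, -9.8, 11.9]
finger_gap: 0.169
grip_force: 100.4
```

Call:
carry_out([
  [[0,1,0],[0,0,0]],
  [[0,1,0],[0,0,0]],
])

```text
clock: 15.2
position: [538.9, 227.3, 62.9]
orientation: [0.0, 0.126, 0.992, -0.002]
ft_force: [-2.3, -12.5, 13.8]
finger_gap: 0.172
grip_force: 100.6
```

Call:
carry_out([
  [[-3,0,0],[0,0,0]],
  [[-6,0,0],[0,0,0]],
  [[-8,0,0],[0,0,0]],
  [[-8,0,0],[0,0,0]],
])

```text
clock: 15.7
position: [539.3, 227.0, 63.0]
orientation: [-0.006, 0.127, 0.992, -0.002]
ft_force: [-22.2, -3.3, 31.5]
finger_gap: 0.165
grip_force: 103.4
```

The block is sticking on plate friction (coefficient about 0.65) because the down force grew. I'll take off the sideways load, lighten the down force and slide again.

Call:
carry_out([
  [[4,0,0],[0,0,0]],
  [[7,0,-0.8],[0,0,0]],
  [[7,-0.7,-1.3],[0,0,0]],
  [[7,-0.7,-1.3],[0,0,0]],
])

```text
clock: 16.2
position: [538.9, 227.3, 62.9]
orientation: [-0.001, 0.127, 0.992, -0.002]
ft_force: [-1.8, -7.9, 3.9]
finger_gap: 0.173
grip_force: 99.3
```

```bash
python3 - <<'E'
from cell import arm, imaging
import cv2
s=arm.state(); print(s["position"],s["orientation"],s["ft_force"],s["wrist_torque"])
c=imaging.camera("wrist"); cv2.imwrite("pics/w7.png",c["image"][:,:,::-1])
E
```

```text
[538.91438752 227.29943272  62.91992359] [-5.83099226e-04  1.26721022e-01  9.91936710e-01 -1.73394407e-03] [-1.77153784 -7.94991627  3.88981108] [-1.36296912  0.25501972 -0.10471745]
```

View pics/w7.png

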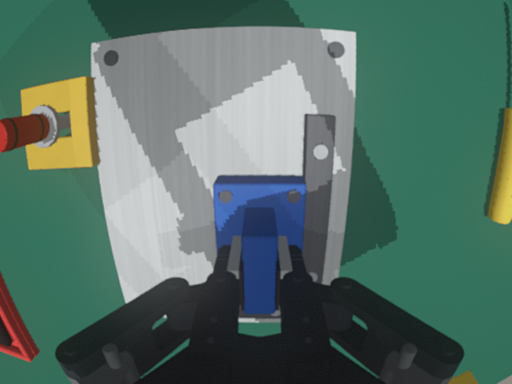

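The block's edge at x≈304 touches the long fence, and the pin is still parked at (45,126). Now I'll slide it toward the short fence along tool -x.

Call:
carry_out([
  [[-1.5,0,-0.3],[0,0,0]],
  [[-3,0,-0.3],[0,0,0]],
  [[-3,0,-0.3],[0,0,0]],
])

```text
clock: 16.62
position: [539.1, 227.1, 63.0]
orientation: [-0.003, 0.127, 0.992, -0.002]
ft_force: [-8.5, -4.4, 8.5]
finger_gap: 0.171
grip_force: 100.1
```

Call:
carry_out([
  [[-1.5,0,0],[0,0,0]],
  [[-3,0,0],[0,0,0]],
  [[-3,0,0],[0,0,0]],
])

```text
clock: 17.0
position: [541.1, 226.6, 63.0]
orientation: [-0.004, 0.127, 0.992, -0.002]
ft_force: [-10.7, -3.2, 11.2]
finger_gap: 0.171
grip_force: 100.4
```

Call:
carry_out([
  [[-1,0,-0.6],[0,0,0]],
  [[-2.5,0,-0.6],[0,0,0]],
  [[-4,0,-0.6],[0,0,0]],
  [[-4,0,-0.6],[0,0,0]],
])

```text
clock: 17.5
position: [545.7, 225.4, 63.1]
orientation: [-0.003, 0.127, 0.992, -0.002]
ft_force: [-7.2, -4.0, 4.1]
finger_gap: 0.167
grip_force: 99.3
```

Call:
carry_out([
  [[-1,0,0],[0,0,0]],
  [[-2,0,0],[0,0,0]],
  [[-2,0,0],[0,0,0]],
])

```text
clock: 17.88
position: [547.5, 225.0, 63.1]
orientation: [-0.003, 0.127, 0.992, -0.002]
ft_force: [-7.0, -4.2, 4.2]
finger_gap: 0.169
grip_force: 99.4
```

Call:
carry_out([
  [[-1,0,0],[0,0,0]],
  [[-2,0,0],[0,0,0]],
  [[-2,0,0],[0,0,0]],
])

```text
clock: 18.25
position: [549.4, 224.4, 63.1]
orientation: [-0.003, 0.127, 0.992, -0.002]
ft_force: [-7.2, -4.2, 5.5]
finger_gap: 0.171
grip_force: 99.4
```

Call:
carry_out([
  [[-1,0,0],[0,0,0]],
  [[-1.5,0,0],[0,0,0]],
  [[-1.5,0,0],[0,0,0]],
])

```text
clock: 18.62
position: [550.8, 224.1, 63.1]
orientation: [-0.003, 0.127, 0.992, -0.002]
ft_force: [-7.7, -3.4, 4.4]
finger_gap: 0.17
grip_force: 99.4
```

Call:
carry_out([
  [[-1,0,0],[0,0,0]],
  [[-1.5,0,0],[0,0,0]],
  [[-1.5,0,0],[0,0,0]],
])

```text
clock: 19.0
position: [552.2, 223.7, 63.1]
orientation: [-0.003, 0.127, 0.992, -0.002]
ft_force: [-7.9, -3.5, 4.2]
finger_gap: 0.166
grip_force: 99.5
```

Call:
carry_out([
  [[-1,0,0],[0,0,0]],
  [[-1.5,0,0],[0,0,0]],
  [[-1.5,0,0],[0,0,0]],
])

```text
clock: 19.38
position: [552.7, 223.6, 63.1]
orientation: [-0.004, 0.127, 0.992, -0.002]
ft_force: [-10.2, -1.5, 7.7]
finger_gap: 0.171
grip_force: 99.8
```

Call:
carry_out([
  [[-1,1,0.3],[0,0,0]],
  [[-2,2,0.6],[0,0,0]],
  [[-2,2,0.6],[0,0,0]],
])

```text
clock: 19.75
position: [552.7, 223.7, 63.2]
orientation: [-0.006, 0.127, 0.992, -0.003]
ft_force: [-16.5, -8.1, 19.7]
finger_gap: 0.168
grip_force: 101.8
```

```bash
cat > t.py <<'E'
from cell import arm
from scipy.spatial.transform import Rotation as R
import numpy as np
s=arm.state(); q=s["orientation"]; r=R.from_quat(q[[1,2,3,0]]).as_matrix()
F=np.array([[.9673,-.2538,0],[.2538,.9673,0],[0,0,1]]) # rows: fixture x, y
print("clock",s["clock"],"pos_f rel bore",F@(s["position"]-[544,220.5,36]),"force_f",F@s["ft_force"],"torque_f",F@s["wrist_torque"])
print("tilt deg: tool z in fixture",np.degrees(F@r[:,2])[:2],"yaw of tool -x",np.degrees(np.arctan2(-r[1,0],-r[0,0])))
E
python3 t.py
```

```text
clock 19.75 pos_f rel bore [ 7.63197359  5.27074811 27.16567874] force_f [-13.91900532 -12.033144    19.6849052 ] torque_f [-1.76908997  2.28461759 -0.11467554]
tilt deg: tool z in fixture [-0.66653812 -0.45532956] yaw of tool -x -14.571180207773093
```

Call:
carry_out([
  [[0,0,0],[-0.3,-0.4,0]],
  [[0,0,0],[-0.6,-0.8,0]],
  [[0,0,0],[-0.6,-0.8,0]],
])

```text
clock: 20.12
position: [552.5, 223.6, 62.8]
orientation: [0.001, 0.127, 0.992, 0.001]
ft_force: [-15.8, -6.8, 17.9]
finger_gap: 0.172
grip_force: 101.3
```

```bash
python3 t.py
```

```text
clock 20.125 pos_f rel bore [ 7.47419175  5.19630333 26.78779949] force_f [-13.53686024 -10.5842902   17.90914434] torque_f [-2.01087122  2.36237032 -0.16585111]
tilt deg: tool z in fixture [0.12974695 0.14965601] yaw of tool -x -14.572065638482375
```

Call:
carry_out([
  [[-1,1,0],[0,0,0]],
  [[-2,2,0.2],[-0.1,-0.2,0]],
  [[-2,2,0.2],[-0.1,-0.2,0]],
  [[-2,2,0.2],[-0.1,-0.2,0]],
])

```text
clock: 20.62
position: [552.5, 223.6, 62.8]
orientation: [0.001, 0.127, 0.992, 0.0]
ft_force: [-23.0, -11.8, 25.6]
finger_gap: 0.172
grip_force: 102.8
```

```bash
python3 t.py; python3 - <<'E'
from cell import imaging
import cv2, numpy as np, pickle
c=imaging.camera("wrist"); pickle.dump(c,open("w8.pkl","wb")); s=imaging.camera("scene")
a=c["image"][:,:400,::-1]; b=cv2.resize(s["image"][130:200,245:325,::-1],None,fx=4,fy=4,interpolation=cv2.INTER_CUBIC); b=cv2.copyMakeBorder(b,0,384-b.shape[0],0,0,cv2.BORDER_CONSTANT)
cv2.imwrite("pics/w8.png",np.hstack([a,b]))
E
```

```text
clock 20.625 pos_f rel bore [ 7.46985556  5.2133626  26.75626383] force_f [-19.22472156 -17.21145804  25.59655741] torque_f [-2.89850971  2.97364794 -0.17306477]
tilt deg: tool z in fixture [0.10651757 0.04233229] yaw of tool -x -14.551904988676903
```

View pics/w8.png

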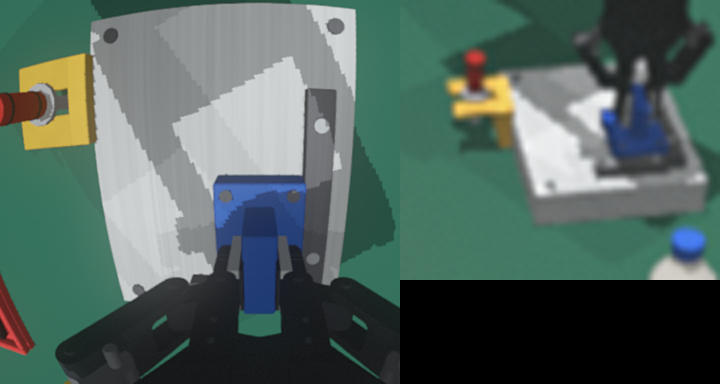

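The block sits in the corner and stops moving against both fences, and the pin is upright in the notch at (45,103). I'll ease the down force a little and press harder sideways, so the push goes into the fences and not into friction.

Call:
carry_out([
  [[-1,1,-0.4],[0,0,0]],
  [[-2,2,-0.8],[-0.1,-0.3,0]],
  [[-2,2,-0.8],[-0.1,-0.3,0]],
  [[-2,2,-0.8],[-0.1,-0.3,0]],
])

```text
clock: 21.22
position: [552.6, 223.7, 62.8]
orientation: [0.002, 0.127, 0.992, -0.001]
ft_force: [-25.6, -15.7, 26.8]
finger_gap: 0.168
grip_force: 102.8
```

```bash
python3 t.py
```

```text
clock 21.225 pos_f rel bore [ 7.53091646  5.28753485 26.77433103] force_f [-20.81251049 -21.69539433  26.776482  ] torque_f [-3.63995239  3.48920948 -0.11629508]
tilt deg: tool z in fixture [ 0.18784231 -0.05489003] yaw of tool -x -14.536282968636913
```

Call:
carry_out([
  [[0,0,0],[0,0,0]],
  [[0,0,0],[0,0,0]],
  [[0,0,0],[0,0,0]],
  [[0,0,0],[0,0,0]],
])

```text
clock: 21.72
position: [552.6, 223.7, 62.8]
orientation: [0.002, 0.127, 0.992, -0.001]
ft_force: [-25.1, -16.5, 26.6]
finger_gap: 0.17
grip_force: 102.8
```

```bash
python3 t.py; python3 -c "
from cell import arm; print(arm.sign_off())"
```

```text
clock 21.725 pos_f rel bore [ 7.51664982  5.27068019 26.76830526] force_f [-20.11846639 -22.320601    26.6148815 ] torque_f [-3.62810269  3.46694082 -0.23161684]
tilt deg: tool z in fixture [ 0.18525035 -0.05646099] yaw of tool -x -14.535757989668738
the job is handed in; nothing more can be done
None
```

I handed the job in at 21.7 s: the pin hangs upright in the yellow notch, let go, and the block is flat on the plate, still gripped and pressed into the corner with about 20 N toward each fence; no verdict came back.

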